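# Seat a governor shaft against the setting rail

## Task

The steel governor shaft lies askew on the setting plate. With shut fingers push it flat along the plate, near one end and then near the other, under the two sprung roller clips until it lies flush along its whole length against the rail and both clips have closed over it. Push, do not grip or lift it, never push on it with more than 25 N, and leave the disc, the cam and the two springs alone.

Things in the scene. Friction and masses are not known exactly. Their poses are not given: they have to be found in the camera images.
- fixture: Setting plate, aluminium, fixed on the shelf, 8 mm thick; origin on its underside, plate spans x -110 to +90 mm, y -165 to +165 mm, upper face at z +8 mm. On it stand the steel rail, parallel to its y axis, and two roller clips. The shaft lies on its -x side (towards the robot) and is pushed to +x.
- rail_place (a point): Nominal middle of the rail's foot, on the face that looks to the shaft (-x), axes as the plate. The rail is 300 mm long, 16 mm high, rigidly locked, parallel to the plate's y. It is adjustable: its true face lies up to 6 mm nearer or farther in x than this point, differently each time and not measured, so it must be found by touch. The clips move with it.
- clip0_place (a point): Nominal middle of the roller at plate y +45 mm (true x up to 6 mm off, as the rail). Steel roller 8 mm across, 14 mm long, along y, on a vertical sprung plunger; axis 18 mm out from the rail face, at rest 19 mm above the plate. Its bracket is 16 mm wide, reaches 28 mm out from the rail face, and tops out 46 mm above the plate (plunger up to 64 mm).
- clip1_place (a point): The same for the roller at plate y -45 mm. The shaft is pushed beneath the rollers, which roll up over its round top and come partly down on its near side. With friction (polished, about 0.35) this takes a push of 3 to 9 N in all; the closed clips do not surely draw the shaft home by themselves. The rail is felt as a firm stop, where the push soon rises past 11 N.
- shaft: Governor shaft, polished steel, 260 mm long (its y axis), 20 mm wide (x), 20 mm high, 0.4 to 0.6 kg (bored through): flat underside, upright sides up to 10 mm, above them a half-round top. Origin at the centre of its underside. It lies loose on the plate, turned up to 0.2 rad from the rail. Fully home its side touches the rail, so its origin is 10 mm from the rail face.
- clip0 (a joint): Lift of the roller at plate y +45 mm, in m: 0 at rest (down), at most 0.009. 0.005 with the roller on the crest of the shaft, about 0.0025 with the shaft fully home behind it (0.0034 if it is 1.5 mm short of the rail).
- clip1 (a joint): The same for the roller at plate y -45 mm.
- disc: Encoder disc, blue anodised ring 72 mm across, 5 mm thick, lying loose; origin at the centre of its underside. To be left alone.
- cam: Switch cam, grey polymer, 44 mm round with a 9 mm lobe, 14 mm thick, lying loose; origin at the centre of the round part's underside. To be left alone.
- spring0: Zinc flyweight spring, 50 mm long, 16 mm across, lying loose; origin under its middle. To be left alone.
- spring1: The other spring, the same. To be left alone.

How it is judged:
By the outcome, as a careful person would: the job done as asked, in the order asked, and still so for the second after the job is handed in, with the robot touching nothing.
It also fails if it takes over 67 s, if anything falls off the work surface, if the arm or the gripper's body presses on something with over 40 N, if the wrist force passes 120 N, or if a joint passes its speed limit or range.

## Robot

A 6-joint arm with a two-finger parallel gripper is mounted at the origin on the work surface. World frame = base frame: x ahead of the robot, y to its left, z up, the work surface at z = 0. Lengths are in m, angles in degrees, forces in N, time in s.
With the tool pointing down it reaches from about 0.375 to 0.9 m from the base axis. Payload 3.1 kg.
Tool frame: the origin (TCP) lies at the very end of the fingers, on their centre line; the grasp point (between the pads) lies r.pinch_z behind it (r.pinch_z is the distance from the TCP to the grasp point, in m); x points along the fingers, z is the direction in which the jaws open and shut, and the axes are right-handed (so a half turn about x gives the same grasp; the last joint's range is limited). The gripper opens to 87 mm and grips with 3 to 60 N. Pads are 19 mm wide; open, the fingers measure 117 mm over their backs; the gripper's body (75 mm by 190 mm) begins 51 mm behind the grasp point.
Start: joints at [-73.596, 30.224, 82.088, -0, 67.689, -10.227], TCP at [0.28, -0.559, 0.223] pointing down, gripper open.
Joint ranges: [-176.69, 176.69], [-43.24, 126.21], [12.49, 139.97], [-82, 262], [0, 151.66], [-163.58, 163.58]. Speed limits (degrees/s): [159.86, 159.86, 180, 180, 180, 180].

## Interface

Orientations are given as [roll, pitch, yaw] about the fixed x, y, z axes, in that order (R = Rz(yaw) Ry(pitch) Rx(roll)).
In Python, from station import r, claw, planner, observe, cams, ticket gives the robot as it stands. Calls block until the motion is done:
- r.move_to(position, orientation): joint-space move of the TCP to a pose.
- r.move_straight(position, orientation=None, v=0.15, stop_force=None): straight line of the TCP; orientation=None keeps the orientation; v is the mean speed in m/s. With stop_force (N) it stops when the force on the tool has changed by that much, and returns True; else False.
- r.goto_joints(angles): joint-space move.
- claw.gripper_open() and claw.clamp(): open the fingers fully, or close them until they stop; the grip force is fixed at half the most.
- r.wait(seconds).
- planner.solve_ik(position, orientation): joint angles nearest the present ones, or None.
- observe(): the state.
- cams.get_image(name): name is "scene" or "top" or "wrist"; returns a dict with "frame" (384x512x3 uint8, red, green, blue), "K" (3x3 intrinsics, pixels), "eye" and "orientation" of the camera in the world. Camera axes: x right, y down, z forward; pixel columns grow to the right and rows downward; lengths in m; the calibration is good to about 2 mm. The wrist camera is an equidistant fisheye: a pixel r from the principal point sees the ray r / f radians off the axis. A picture is of the moment at which its call begins. There is no depth.
A pose or a line that the arm cannot do raises r.MotionError and nothing moves.
- ticket.hand_in(): hands the job in, once; it reports no verdict.
The state is a dict: "t": time; "joints": joint angles; "qd": joint speeds; "joint_efforts": joint torques, N m; "tool_pos": TCP position; "tool_rot": TCP orientation; "wrist_force": force on the tool from outside, world axes, zero at the start; "torque": the same for the moment, N m; "grip_width": finger opening in m.
Only numpy, scipy, OpenCV 4.12 (cv2) and the standard library are available. Lean on these libraries where they do the work, as an engineer would, in place of code of your own. Each camera call takes 0.05 s, during which the arm holds its last target. There are 200 camera calls.

## Working session

There is one attempt and no reset: what is moved stays moved. The work goes in short steps, each a Python script; the robot and the scene stay as the last script left them, time stands still between calls to the robot, and variables do not carry over. Pictures are saved under pics/ and viewed, about 8 in all and at most 12, crops included, and the job is handed in when it is done.

```bash
mkdir -p pics; ls; python3 - <<'E'
from station import r,claw,planner,observe,cams,ticket
import cv2,numpy as np
for n in ("scene","top"):
    d=cams.get_image(n); cv2.imwrite(f"pics/{n}0.png",d["frame"][:,:,::-1]); print(n,d["K"],d["eye"],d["orientation"])
    np.savez(f"{n}0.npz",**{k:np.array(d[k]) for k in("K","eye","orientation")})
print(observe(),r.pinch_z)
E
python3 -c "
import cv2
for n in('top','scene'):
    i=cv2.imread(f'pics/{n}0.png');cv2.imwrite(f'pics/{n}0b.png',cv2.resize(i,(768,576),interpolation=cv2.INTER_CUBIC))"
```

```text
pics
scene [[499.56522008   0.         258.34375608]
 [  0.         499.56522008 189.8094217 ]
 [  0.           0.           1.        ]] [1.29271275 0.21964099 0.84983225] [-135.45876269    0.47897458  105.28115833]
top [[497.0482952    0.         257.79079413]
 [  0.         497.0482952  188.0769267 ]
 [  0.           0.           1.        ]] [ 0.31618964 -0.00673832  1.29387861] [-170.28066255    0.24613557  -90.23812836]
{'t': 0.1, 'joints': array([-7.35948035e+01,  3.02725333e+01,  8.21498647e+01, -1.39778751e-03,
        6.76916027e+01, -1.02261102e+01]), 'qd': array([ 0.00696164, -0.16065521, -0.12512093,  0.0568028 , -0.06697662,
        0.02600505]), 'joint_efforts': array([-3.75747650e-04, -4.40985668e+01, -1.77150983e+01,  6.35054684e-02,
        5.33600163e-02, -4.21311336e-05]), 'tool_pos': array([ 0.27999166, -0.55801614,  0.22167682]), 'tool_rot': array([170.42326658,  89.88599205, 107.05510515]), 'wrist_force': array([ 0.31878349, -0.14659781, -0.10563277]), 'torque': array([ 0.0725609 , -0.01935883, -0.04234921]), 'grip_width': 0.08700449676360966} 0.0187
```

View pics/top0b.png

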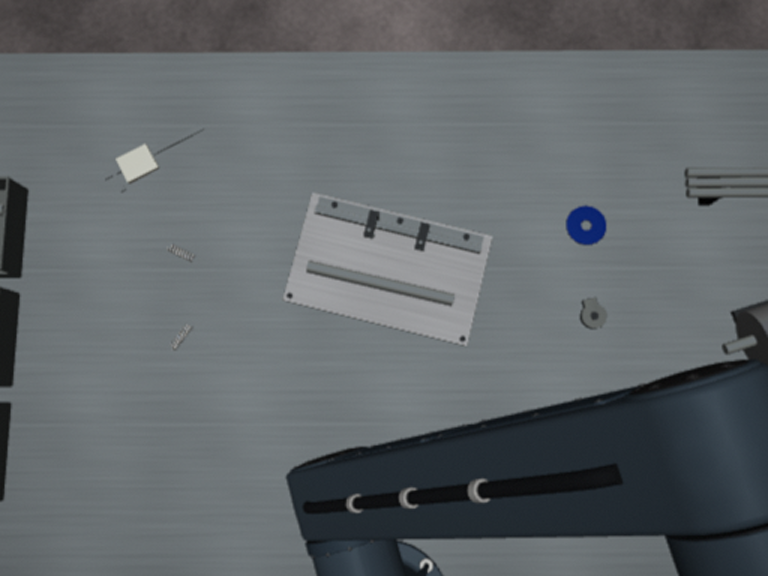

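View pics/scene0b.png

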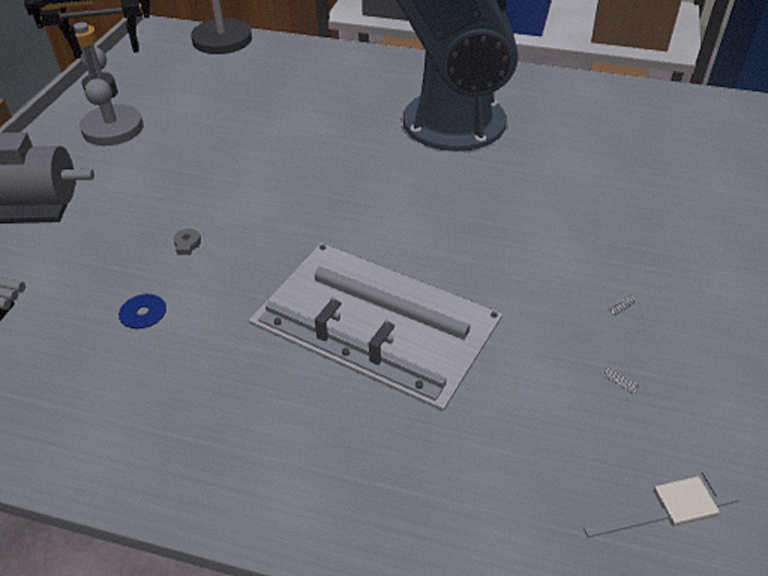

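The top view shows the plate at about (285–492, 193–345) and the shaft from (308,267) to (453,299), both in the 768-wide picture. The disc, cam and springs lie well clear. I'll enlarge both views to measure.

```bash
python3 -c "
import cv2
i=cv2.imread('pics/top0.png')[122:238,182:336];cv2.imwrite('pics/c1.png',cv2.resize(i,None,fx=5,fy=5,interpolation=cv2.INTER_CUBIC))
i=cv2.imread('pics/scene0.png')[155:275,160:340];cv2.imwrite('pics/c2.png',cv2.resize(i,None,fx=4.4,fy=4.4,interpolation=cv2.INTER_CUBIC))"
```

```text
(no output)
```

View pics/c1.png

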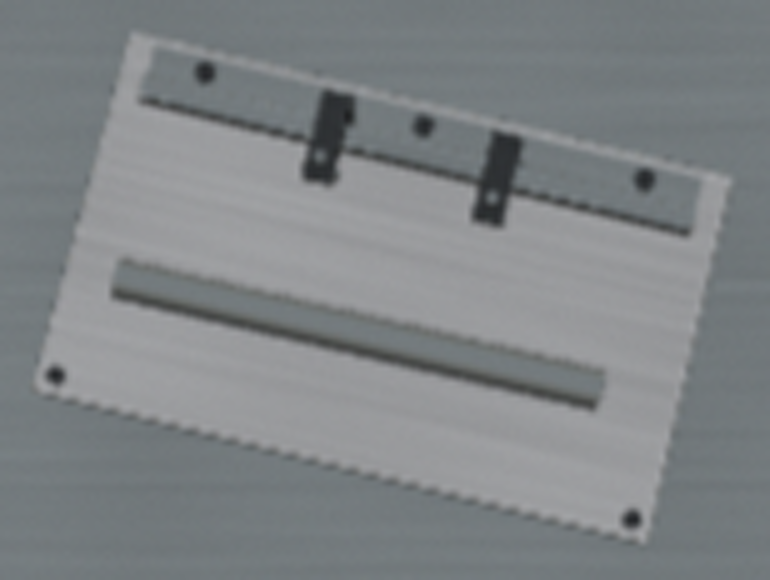

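View pics/c2.png

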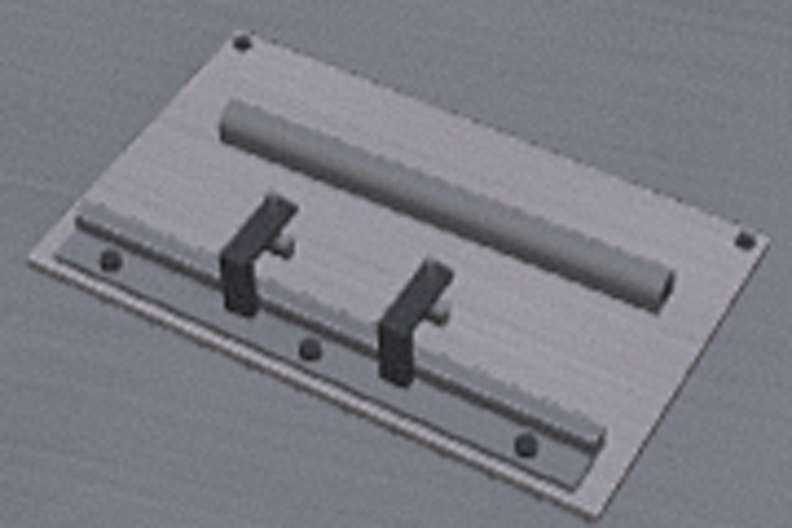

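```bash
cat > geo.py <<'E'
import numpy as np
from scipy.spatial.transform import Rotation as Ro
from scipy.optimize import least_squares
def load(n):
    d=np.load(f"{n}0.npz"); return d["K"],d["eye"],Ro.from_euler("xyz",d["orientation"],degrees=True).as_matrix()
def back(n,p,z):
    K,e,R=load(n); v=R@np.linalg.solve(K,[p[0],p[1],1]); return e+v*(z-e[2])/v[2]
def crop(n,u):
    s,o=((5,(182,122)) if n=="top" else (4.4,(160,155))); return (np.array(u)+.5)/s-.5+o
E
python3 - <<'E'
from geo import *
loc=np.array([[.09,.165],[.09,-.165],[-.11,-.165],[-.11,.165]])
C={"top":[(133,33),(732,178),(645,543),(38,388)],"scene":[(600,518),(28,262),(237,30),(770,238)]}
S={"top":[(112,297),(597,410)],"scene":[(658,312),(222,138)]}
for n in C:
    P=np.array([back(n,crop(n,u),.008)[:2] for u in C[n]])
    f=lambda q:(P-(loc@np.array([[np.cos(q[2]),np.sin(q[2])],[-np.sin(q[2]),np.cos(q[2])]])+q[:2])).ravel()
    s=least_squares(f,[.55,0,0]); q=s.x
    print(n,"plate",q[:2].round(4),np.degrees(q[2]).round(2),"res mm",(s.fun*1e3).round(1))
    M=np.array([[np.cos(q[2]),-np.sin(q[2])],[np.sin(q[2]),np.cos(q[2])]])
    for u in S[n]:
        w=back(n,crop(n,u),.008)[:2]; print("  shaft edge pt world",w.round(4),"plate",((w-q[:2])@M).round(4))
# rail face top edge and bottom
    for u in {"top":[(143,101),(690,235)],"scene":[(605,430),(78,222)]}[n]:
        w=back(n,crop(n,u),.024)[:2]; print("  rail top edge plate",((w-q[:2])@M).round(4))
    for u in {"top":[(317,180),(488,224)],"scene":[(452,268),(298,200)]}[n]:
        w=back(n,crop(n,u),.054)[:2]; print("  bracket tip plate",((w-q[:2])@M).round(4))
E
```

```text
top plate [ 0.5726 -0.0073] -14.41 res mm [-0.9  0.1 -0.1  0.9  0.3  1.5  0.7 -2.4]
  shaft edge pt world [0.5561 0.1394] plate [-0.0525  0.138 ]
  shaft edge pt world [ 0.4948 -0.1147] plate [-0.0486 -0.1234]
  rail top edge plate [0.0504 0.1472]
  rail top edge plate [ 0.0504 -0.1484]
  bracket tip plate [0.0248 0.045 ]
  bracket tip plate [ 0.0238 -0.0453]
scene plate [ 0.5755 -0.0072] -14.04 res mm [ 0.  -0.6  0.5  2.  -0.9 -0.   0.4 -1.4]
  shaft edge pt world [0.5734 0.132 ] plate [-0.0358  0.1345]
  shaft edge pt world [ 0.5124 -0.1202] plate [-0.0337 -0.125 ]
  rail top edge plate [0.0548 0.1487]
  rail top edge plate [ 0.0658 -0.1464]
  bracket tip plate [0.024  0.0497]
  bracket tip plate [ 0.0215 -0.0394]
```

```bash
cat > arm.py <<'E'
from station import r,claw,planner,observe,cams,ticket
import numpy as np, warnings
from scipy.spatial.transform import Rotation as Ro
warnings.filterwarnings("ignore")
O=np.array([.574,-.0073]); a=np.radians(-14.3)
M=np.array([[np.cos(a),-np.sin(a)],[np.sin(a),np.cos(a)]])
def W(x,y,z): return [*(O+M@[x,y]),z]
def plate(): return (np.array(observe()["tool_pos"][:2])-O)@M
def ori(s):
    z=np.array([*(s*M[:,1]),0]); x=np.array([0,0,-1.]); return Ro.from_matrix(np.c_[x,np.cross(z,x),z]).as_euler("xyz",degrees=True)
Z=.0125
def push(y,x,v=.03,stop=13):
    "push from the present stand-off to plate x; returns state, then backs off 3 mm"
    f0=observe()["wrist_force"]; hit=r.move_straight(W(x,y,Z),v=v,stop_force=stop)
    s=observe(); p=plate(); df=s["wrist_force"]-f0
    print("push y%+.3f hit=%s plate=%s F=%s z=%.4f t=%.1f"%(y,hit,(p*1e3).round(1),(np.r_[M.T@df[:2],df[2]]).round(1),s["tool_pos"][2],s["t"]))
    return hit,p
def back(y,d=.02):
    p=plate(); r.move_straight(W(p[0]-d,y,Z),v=.08)
def across(y,x=None):
    p=plate(); r.move_straight(W(p[0] if x is None else x,y,Z),v=.15)
E
python3 - <<'E'
from arm import *
claw.clamp()
y=.092
qs=[planner.solve_ik(W(-.085,y,.12),ori(s)) for s in (1,-1)]
j=observe()["joints"]; print(qs,observe()["grip_width"])
k=min((i for i in(0,1) if qs[i] is not None),key=lambda i:np.abs(np.array(qs[i])-j).max())
r.move_to(W(-.085,y,.12),ori((1,-1)[k]))
r.move_straight(W(-.085,y,Z),v=.08); print(plate(),observe()["tool_pos"],observe()["t"])
push(y,-.04)
s=cams.get_image("scene"); import cv2; cv2.imwrite("pics/s1.png",cv2.resize(s["frame"][120:300,130:370,::-1],None,fx=3.3,fy=3.3,interpolation=cv2.INTER_CUBIC))
E
```

```text
[array([-9.09963014e-01,  3.12715385e+01,  1.01928200e+02, -2.54444375e-14,
        4.68002616e+01, -7.66099630e+01]), array([-9.09963014e-01,  3.12715385e+01,  1.01928200e+02, -2.54444375e-14,
        4.68002616e+01,  1.03390037e+02])] 0.0004966595197787681
[-0.08465449  0.09210149] [0.51471745 0.10285737 0.01295597] 5.6333
push y+0.092 hit=False plate=[-39.9  92. ] F=[-0.3 -0.7 -0.1] z=0.0125 t=7.3
```

View pics/s1.png

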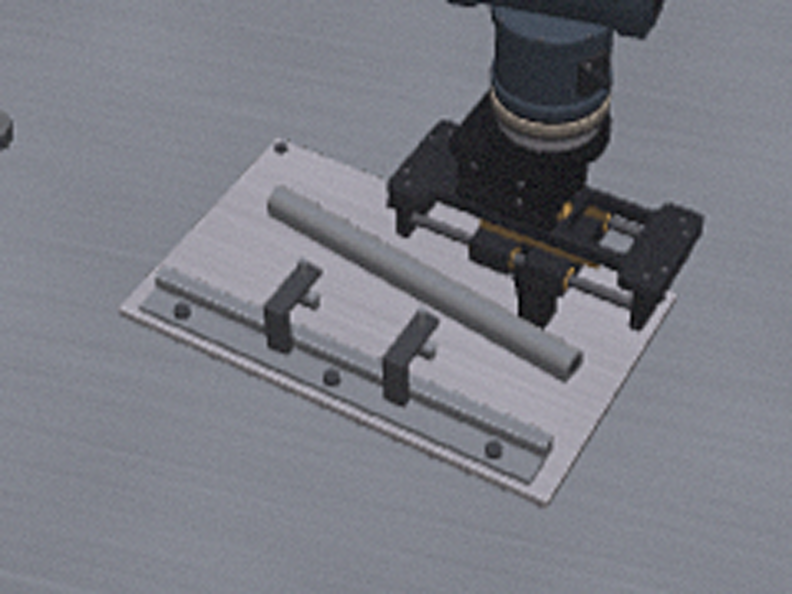

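The fingers at about (540,310) have swung the +y end towards the rail. The shaft slides freely and the clips are still ahead of it. I'll go on alternating ends.

```bash
python3 - <<'E'
from arm import *
Y=.092
across(Y,-.085); across(-Y,-.085); push(-Y,-.022,v=.04)
across(-Y,-.06); across(Y,-.06); push(Y,-.004,v=.04)
across(Y,-.045); across(-Y,-.045); push(-Y,0.004,v=.04)
across(-Y,-.03); across(Y,-.03)
import cv2
s=cams.get_image("scene"); cv2.imwrite("pics/s2.png",cv2.resize(s["frame"][120:300,130:370,::-1],None,fx=3.3,fy=3.3,interpolation=cv2.INTER_CUBIC)); print(observe()["t"])
E
```

```text
push y-0.092 hit=False plate=[-21.9 -92. ] F=[-0.6  0.  -0.5] z=0.0125 t=10.9
push y+0.092 hit=False plate=[-3.9 92. ] F=[-0.9 -0.4 -0.3] z=0.0126 t=14.2
push y-0.092 hit=False plate=[  3.3 -92. ] F=[-2.7 -0.8  2. ] z=0.0124 t=17.4
19.1833
```

View pics/s2.png

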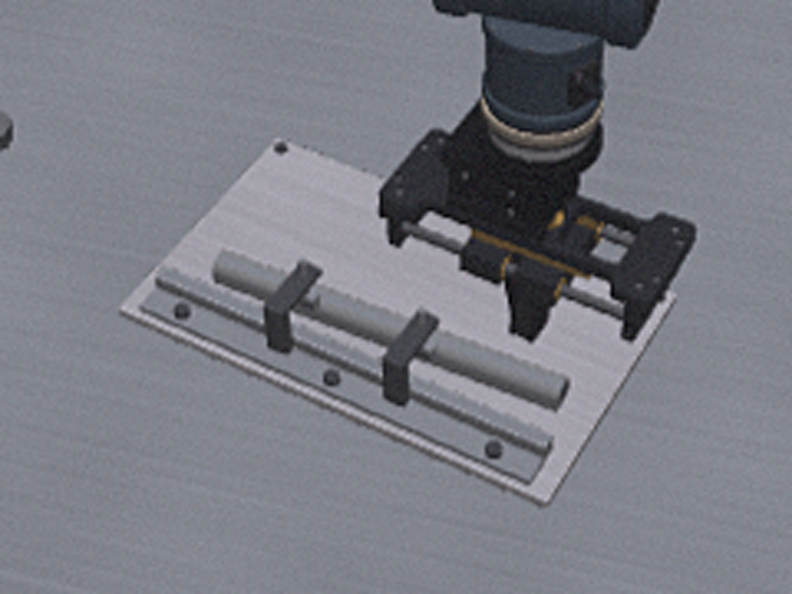

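The shaft now lies nearly parallel to the rail with both rollers just meeting it, at about (315,298) and (428,345). Next are the slow, force-stopped pushes.

```bash
python3 - <<'E'
from arm import *
Y=.092
across(Y,-.01); push(Y,.034,v=.02,stop=13)
across(Y,-.025); across(-Y,-.025); across(-Y,-.008); push(-Y,.034,v=.02,stop=13)
import cv2
across(-Y,-.03)
s=cams.get_image("scene"); cv2.imwrite("pics/s3.png",cv2.resize(s["frame"][120:300,130:370,::-1],None,fx=3.3,fy=3.3,interpolation=cv2.INTER_CUBIC)); print(observe()["t"])
E
```

```text
push y+0.092 hit=True plate=[14.3 92.2] F=[ 0.2 -0.6  0.7] z=0.0114 t=20.9
push y-0.092 hit=True plate=[ 17.9 -92. ] F=[0.9 0.3 0. ] z=0.0117 t=24.4
24.85
```

View pics/s3.png

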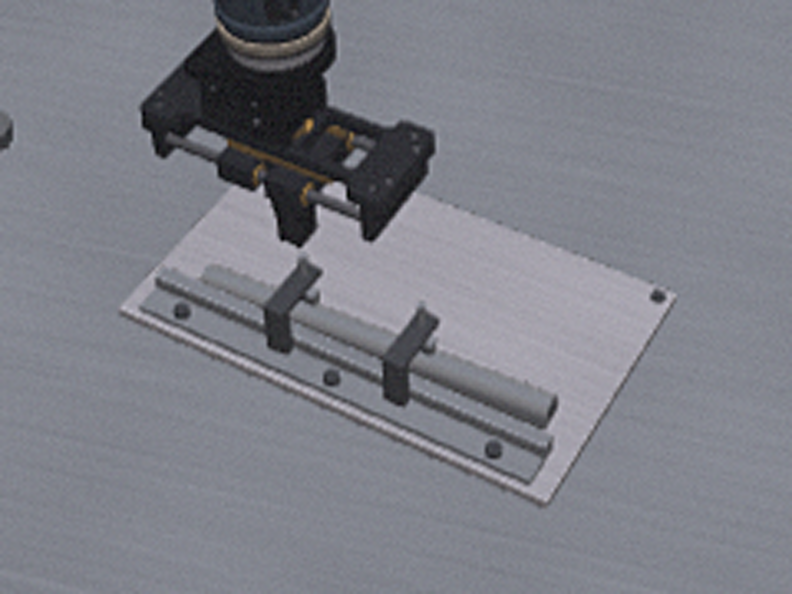

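The −y end (210,275) is nearly at the rail, but the +y end (550,405) still stands off it. I'll push that end again in fine steps and read the force at each step.

```bash
cat >> arm.py <<'E'
def creep(y,x0,x1,fmax=14,step=.0015):
    "step-wise push with the force read at each step; stops at fmax"
    across(y,x0); f0=observe()["wrist_force"]; out=[]
    x=x0
    while x<x1:
        x+=step; hit=r.move_straight(W(x,y,Z),v=.02,stop_force=9)
        s=observe(); f=-(M.T@(s["wrist_force"]-f0)[:2])[0]; p=plate()[0]
        out.append((round(p*1e3,1),round(f,1)))
        if hit: x=p
        if f>fmax: break
    print("creep y%+.3f"%y,*out,"z=%.4f t=%.1f"%(observe()["tool_pos"][2],observe()["t"]))
E
python3 - <<'E'
from arm import *
Y=.092
across(Y,-.03); creep(Y,0.0,.032)
across(Y,-.01)
E
```

```text
creep y+0.092 (np.float64(0.4), np.float64(0.4)) (np.float64(2.9), np.float64(-1.0)) (np.float64(4.7), np.float64(-0.7)) (np.float64(6.2), np.float64(0.1)) (np.float64(7.7), np.float64(-0.3)) (np.float64(9.2), np.float64(-0.8)) (np.float64(10.1), np.float64(1.0)) (np.float64(10.4), np.float64(4.2)) (np.float64(13.3), np.float64(2.5)) (np.float64(15.7), np.float64(1.0)) (np.float64(17.3), np.float64(0.6)) (np.float64(18.6), np.float64(0.7)) (np.float64(19.8), np.float64(1.0)) (np.float64(19.9), np.float64(4.7)) (np.float64(19.9), np.float64(6.1)) (np.float64(19.9), np.float64(9.1)) (np.float64(20.0), np.float64(11.3)) (np.float64(19.9), np.float64(12.7)) (np.float64(20.0), np.float64(15.0)) z=0.0121 t=31.3
```

The +y end has a firm stop at x = 20.0. Now the −y end.

```bash
python3 - <<'E'
from arm import *
Y=.092
across(-Y,-.01); creep(-Y,0.008,.032); across(-Y,-.01)
across(Y,-.01); creep(Y,0.014,.032); across(Y,-.03)
s=observe()["tool_pos"]; r.move_straight(W(-.09,.092,.05),v=.2); r.move_straight(W(-.13,.05,.3),v=.25)
import cv2
for n,b in (("scene",np.s_[150:280,150:330]),("top",np.s_[115:225,185:335])):
    cv2.imwrite(f"pics/{n}4.png",cv2.resize(cams.get_image(n)["frame"][b][:,:,::-1],None,fx=4.4,fy=4.4,interpolation=cv2.INTER_CUBIC))
print(observe()["t"])
E
```

```text
creep y-0.092 (np.float64(8.8), np.float64(-0.9)) (np.float64(11.0), np.float64(0.5)) (np.float64(12.7), np.float64(0.8)) (np.float64(14.2), np.float64(-0.3)) (np.float64(15.7), np.float64(1.0)) (np.float64(17.2), np.float64(0.2)) (np.float64(18.7), np.float64(-0.3)) (np.float64(19.6), np.float64(1.2)) (np.float64(19.7), np.float64(4.0)) (np.float64(19.7), np.float64(7.1)) (np.float64(19.8), np.float64(8.1)) (np.float64(19.8), np.float64(10.0)) (np.float64(19.8), np.float64(13.5)) (np.float64(19.8), np.float64(15.1)) z=0.0119 t=36.9
creep y+0.092 (np.float64(14.6), np.float64(-0.3)) (np.float64(16.9), np.float64(-1.1)) (np.float64(18.7), np.float64(0.2)) (np.float64(19.8), np.float64(0.4)) (np.float64(19.9), np.float64(4.0)) (np.float64(19.9), np.float64(6.5)) (np.float64(19.9), np.float64(8.5)) (np.float64(19.9), np.float64(10.7)) (np.float64(19.9), np.float64(13.8)) (np.float64(19.9), np.float64(13.6)) (np.float64(20.0), np.float64(16.5)) z=0.0119 t=41.7
44.0417
```

View pics/scene4.png

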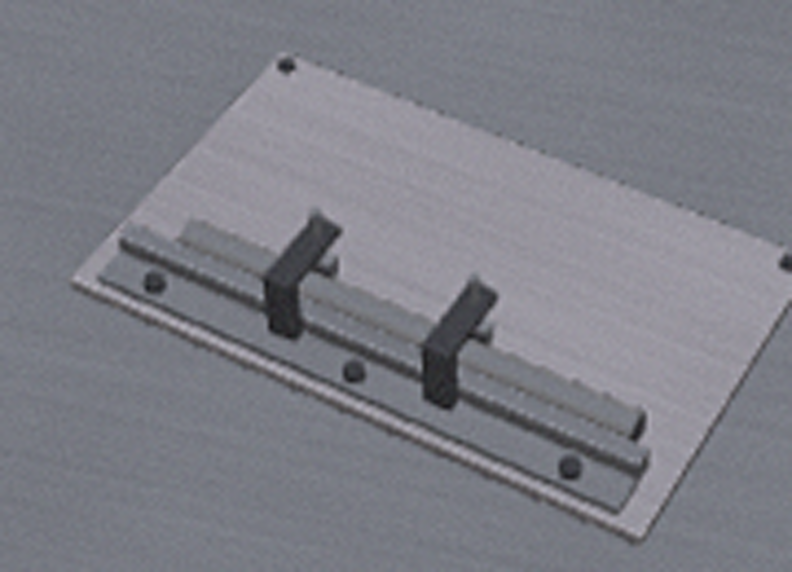

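View pics/top4.png

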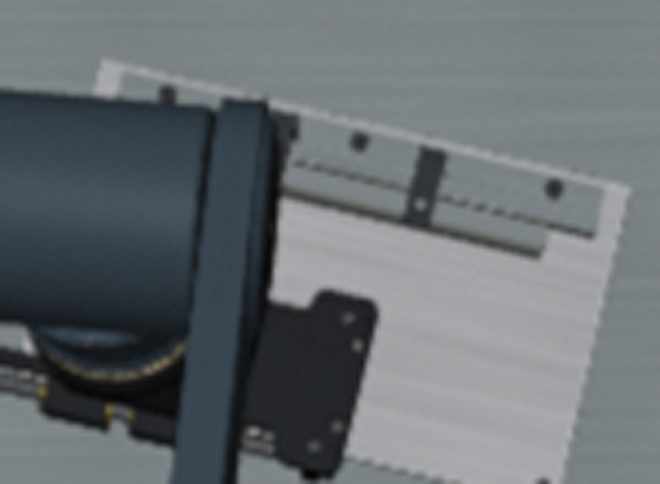

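The top view shows the visible −y half of the shaft lying parallel to and against the rail edge, from (290,165) to (540,225), with no plate showing between them. The arm is clear of everything, so I'm handing in.

```bash
python3 -c "
from arm import *
print(observe()['t'],observe()['wrist_force']); ticket.hand_in()"
```

```text
44.0417 [-0.74152572  0.12080157  0.00754513]
the job is handed in; nothing more can be done
```

The shaft is home against the rail, as far as my checks show, and the job is handed in at 44 s of the 67 s allowed. I pushed it flat along the plate with shut fingers, alternating between its two ends, under both rollers and up to the rail.

- **Flush against the rail:** the last stepped pushes met a firm stop at both ends. The finger position there was 20.0 mm in plate x at the +y end and 19.8 mm at the −y end. A second push at the +y end gave 19.9–20.0 mm. This agrees with the rail face seen in the images to about 1 mm.
- **Force:** the highest reading in the stepped pushes was 16.5 N. The earlier continuous pushes stopped at a 13 N change in force, but I did not record their peaks.
- **Clips:** in the final scene picture both rollers sit on the near side of the shaft. I could not measure their lift.
- **One check failed along the way:** the first force-stopped push at the +y end stopped short, probably at the roller crest, and the picture showed a gap there. The stepped pushes closed it.
- **What I could not see:** in the last top view the arm hid the +y half, so flushness there rests on the force stop and the scene picture.

I did not touch the disc, the cam or the springs.

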